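# Break the lid stay and shut the herb sample chest

## Robot

A 6-joint arm with a two-finger parallel gripper is mounted at the origin on the work surface; the furniture and walls round the work are solid. World frame = base frame: x ahead of the robot, y to its left, z up, the work surface at z = 0. Lengths are in m, angles in degrees, forces in N, time in s.
With the tool pointing down it reaches from about 0.25 to 0.775 m from the base axis. Payload 4 kg.
Tool frame: the origin (TCP) lies midway between the tips of the shut fingers; the grasp point (between the pads) lies 19 mm behind it; x points along the fingers, z is the direction in which the jaws open and shut, and the axes are right-handed (so a half turn about x gives the same grasp; the last joint's range is limited). The gripper opens to 94 mm and grips with 3 to 60 N. Pads are 16 mm wide; open, the fingers measure 119 mm over their backs; the gripper's body (75 mm by 177 mm) begins 78 mm behind the grasp point.
Start: joints at [-72.657, 4.996, 78.535, -0, 96.463, -5.907], TCP at [0.217, -0.505, 0.206] pointing down, gripper open.
Joint ranges: [-177.83, 177.83], [-43.37, 116.18], [15.69, 146.23], [-61.86, 241.86], [9.47, 152.12], [-147.06, 147.06]. Speed limits (degrees/s): [159.86, 159.86, 180, 180, 180, 180].

## Interface

Orientations are given as [roll, pitch, yaw] about the fixed x, y, z axes, in that order (R = Rz(yaw) Ry(pitch) Rx(roll)).
In Python, from rig import arm gives the robot as it stands. The module is installed in compiled form; this text tells all that it offers.
- The arm moves only by the tool play_rows, never from a script. Its argument "steps" is a list of rows, each an object with "delta_pos": the shift along the tool's x, y, z in cm, a list of three; "angular": the turn, a rotation vector about the tool's x, y, z in rad, a list of three; "jaw": the gripper command: -1 is shut, 1 is fully open, values between are in proportion. In form: [{"delta_pos": [x, y, z], "angular": [rx, ry, rz], "jaw": jaw}, ...]. A call has 1 to 10 rows; each row is the pose to reach, as a shift and turn from the pose measured when the call began, along the tool's axes at that moment; what a row does not reach only later rows make up. A row lasts 1/10 s, in which the tool goes at most 50 mm and 8.59 degrees, less where a joint would pass 70% of its speed; a pose out of reach is approached as far as the arm can. A call with a gripper value outside its range is refused whole. The fingers move at their own pace and stop on an object; "newtons" is the grip in N (left out, the last holds). Time passes only in rows, so rows that repeat a pose let the fingers close. It gives the time, the measured TCP pose, the force and the opening at its end, in the units of the state.
- arm.sense(): the state, without advancing time (a new reading comes with each control period).
- arm.read_camera(name): name is "side" or "top"; returns (picture, depth): 400x640x3 uint8, blue, green, red; 400x640 float32, m along the optical axis (not along the pixel's ray), 0 where there is no reading.
- arm.calibration(name): a dict with "intrinsics" (3x3 intrinsics, pixels), "origin" and "attitude" of the camera in the world. Camera axes: x right, y down, z forward; pixel columns grow to the right and rows downward; lengths in m; the calibration is good to about 2 mm. A picture is of the moment at which its call begins. calibration takes no time and is no camera call.
- arm.job_done(): hands the job in, once; it reports no verdict.
The state is a dict: "time_s": time; "qpos": joint angles; "qvel": joint speeds; "joint_torque": joint torques, N m; "tcp_pos": TCP position; "tcp_rot": TCP orientation; "ft_force": force on the tool from outside, world axes, zero at the start; "torque": the same for the moment, N m; "grip_width": opening from 0.0 (shut) to 1.0 (fully open).
Only numpy, scipy, OpenCV 4.12 (cv2) and the standard library are available. Lean on these libraries where they do the work, as an engineer would, in place of code of your own. Each camera call takes 0.05 s, during which the arm holds its last target.

## Task

The lid of the wooden herb sample chest is held open by a folding steel stay on its right-hand side. Gently push the black knob at the stay's knee back and down so that the stay breaks at the knee while the lid is still up, then lower the lid, without letting it slam, until it is fully shut. Let go of the chest, leave nothing knocked about round it, and never force the lid against the locked stay.

Things in the scene. Friction and masses are not known exactly. Their poses are not given: they have to be found in the camera images.
- chest: Open-topped wooden box, fixed to the table, 150 deep (its x) x 190 wide (its y) x 80 mm high to the rim, walls 9 mm, dried herbs inside. Origin: centre of its underside; +x points from its front wall to its hinged back wall, +y to its left side, z up. It may be turned up to 0.2 rad. A bag sealer with a raised lever, up to 0.3 m high at the back, stands close to its left.
- lid_hinge (a point): Middle of the lid's hinge axis, on the back upper edge of the chest: 75 mm behind the chest's origin, 80 mm above the table. The axis runs along the chest's y.
- lid (a joint): Lid angle, rad: 0 = open as found (lid plane 70 degrees above level, leaning to the front), grows as it is lowered, 1.222 = fully shut on the rim. The lid is a wooden board 150 x 190 x 12 mm, about 0.2 kg; its hinge is stiff (friction about 0.35 N m), so it stays where it is left once the stay is broken. While the stay is locked the lid cannot be lowered.
- lid_handle (a point): Grip centre of the lid's round steel bar handle, 11 x 100 mm, parallel to the hinge axis, 35 mm off the lid's free edge and 185 mm from the hinge axis. Lid open: topmost, 0.256 m above the table. Lid shut: in front of the chest, 86.5 mm up (6.5 mm above the hinge axis). About 30 mm gap from bar to lid edge: open the fingers only a little to let go. The bar may turn between the fingers.
- knee_knob (a point): Centre of the black knob at the stay's knee: a cylinder 16 mm across, 26 mm long, axis along the chest's y, its inner end 16 mm and outer end 42 mm outside the chest's right (-y) wall. To break the stay, push it square to the strips: back (chest +x) and down, about 35 degrees below level, a few newtons. 25 mm of push folds the knee by about 0.8 rad; it folds on so as the lid comes down.
- stay_knee (a joint): Fold of the stay's knee, rad: 0 = locked as found, bowed a little to the front and up, past straight, on its stop; 0.20 = straight; larger = broken, folding back and down; about 2.9 with the lid shut.
- stay_lower: Lower of the stay's two equal steel strips (63 mm between pins, 13 mm wide); carries the knob. Origin: its pin on the chest's right wall, 95 mm in front of the hinge axis, 20 mm below the rim; x points along the strip to the knee. The stay rises to the back at 55 degrees to a pin on the lid's right edge, 85 mm from the hinge axis. It is light: over 25 N strains it.
- vial_a: Bystander: brown vial with black cap, 31 mm across, 62 mm tall, standing loose. Origin at its underside.
- vial_c: Bystander: smaller brown vial with white cap, 26 mm across, 52 mm tall, standing loose. Origin at its underside.
- lot_stamp: Bystander: wooden hand stamp, 37 x 48 x 74 mm, standing loose at the back left. Origin at its underside.
- tape_roll: Bystander: roll of brown tape, 100 mm across, 24 mm tall, lying loose on the left of the table. Origin at its underside.

How it is judged:
By the outcome, as a careful person would: the job done as asked, in the order asked, and still so for the second after the job is handed in, with the robot touching nothing.
It also fails if it takes over 54 s, if anything falls off the work surface, if the arm or the gripper's body presses on something with over 40 N, if the wrist force passes 120 N, or if a joint passes its speed limit or range.

## Working session

There is one attempt and no reset: what is moved stays moved. The work goes in short steps, Python scripts to look and compute and a tool call to move; the robot and the scene stay as the last step left them, time stands still between calls to the robot, and variables do not carry over. Pictures are saved under pics/ and viewed, and the job is handed in when it is done.

Besides the shell and the picture viewer there is one more tool, called after "Emit:" by a JSON object that holds its "fn" and its "kwargs". play_rows: Moves the arm, as the interface text tells. Its arguments: {"type":"object","properties":{"steps":{"type":"array","items":{"type":"object","properties":{"delta_pos":{"type":"array","items":{"type":"number"}},"angular":{"type":"array","items":{"type":"number"}},"jaw":{"type":"number"}}}},"newtons":{"type":"number"}},"required":["steps"]}

```bash
mkdir -p pics; ls
cat > h.py <<'E'
import numpy as np, cv2
from rig import arm
from scipy.spatial.transform import Rotation as R
def cal(n):
    c=arm.calibration(n); A=np.array(c["attitude"]); return np.array(c["intrinsics"]),np.array(c["origin"]),A
E
python3 - <<'E'
from h import *
for n in("side","top"):
    print(arm.calibration(n))
    p,d=arm.read_camera(n); cv2.imwrite(f"pics/{n}0.png",p); np.savez(f"{n}0.npz",p=p,d=d)
print(arm.sense())
E
```

```text
pics
{'intrinsics': array([[518.99187662,   0.        , 324.29051335],
       [  0.        , 518.99187662, 199.98647982],
       [  0.        ,   0.        ,   1.        ]]), 'origin': array([ 0.2756546 , -1.09447722,  0.80523136]), 'attitude': array([-1.20233230e+02,  5.42697267e-03, -1.01824250e+01])}
{'intrinsics': array([[511.37705792,   0.        , 311.0909315 ],
       [  0.        , 511.37705792, 196.85154004],
       [  0.        ,   0.        ,   1.        ]]), 'origin': array([ 0.3198936 , -0.0355284 ,  1.44534792]), 'attitude': array([-172.74150989,    0.46264663,  -88.55758289])}
{'time_s': 0.1, 'qpos': array([-7.26579246e+01,  5.03681011e+00,  7.86146906e+01, -1.49201105e-04,
        9.64650717e+01, -5.90822937e+00]), 'qvel': array([-0.08568598, -0.10437168, -0.29561645,  0.02775876,  0.04036085,
        0.02721688]), 'joint_torque': array([ 1.67862323e-03, -3.41252017e+01, -3.03302622e+01,  7.19254254e-02,
        3.03666783e-02, -1.02868516e-04]), 'tcp_pos': array([ 0.21694765, -0.50485991,  0.20441513]), 'tcp_rot': array([174.16465385,  89.88342749, 107.41494197]), 'ft_force': array([ 0.9573571 , -0.56939287,  0.61679119]), 'torque': array([ 0.0419273 , -0.00825223, -0.03400581]), 'grip_width': 1.0002154184320813}
```

View pics/side0.png

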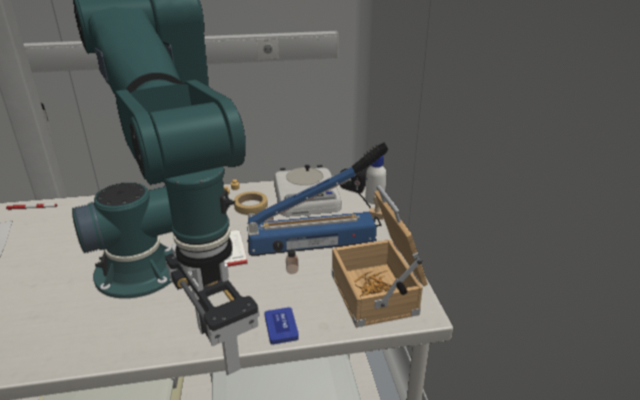

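View pics/top0.png

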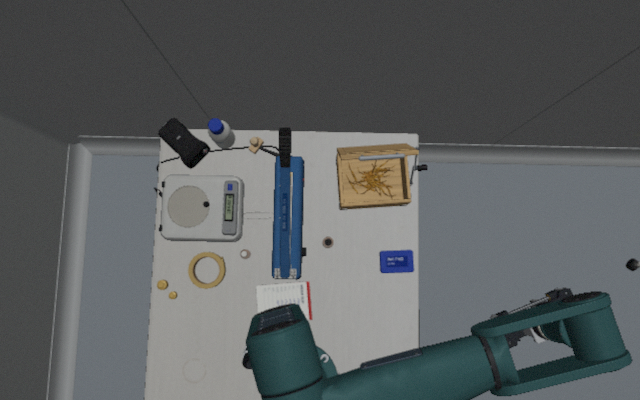

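The chest is at the back right: side view about (380,280), top view about (375,180). The knob is at about (402,287) in the side view and (421,168) in the top view. The sealer is to the left of the chest and vial_a is at top (328,242). I'll zoom in next.

Run:
```python
import numpy as np,cv2
a=np.load("side0.npz")["p"][180:330,320:450]; cv2.imwrite("pics/s_z.png",cv2.resize(a,None,fx=4,fy=4,interpolation=cv2.INTER_CUBIC))
a=np.load("top0.npz")["p"][130:220,320:440]; cv2.imwrite("pics/t_z.png",cv2.resize(a,None,fx=6,fy=6,interpolation=cv2.INTER_CUBIC))
```

```text
(no output)
```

View pics/s_z.png

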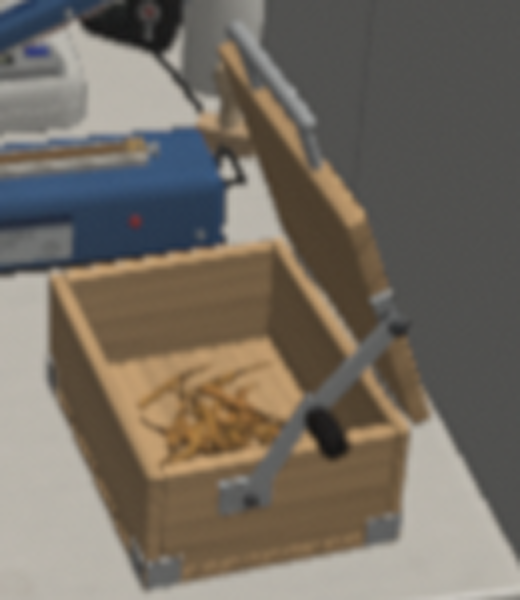

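View pics/t_z.png

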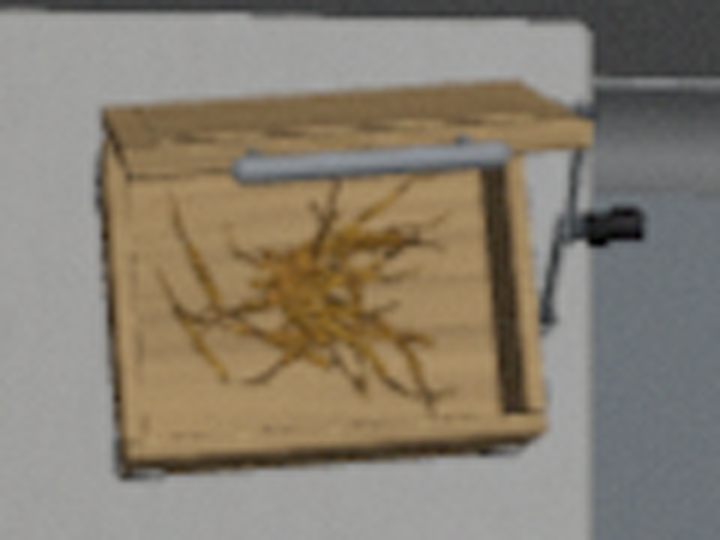

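```bash
cat >> h.py <<'E'
def ray(n,u,v):
    K,o,a=cal(n); d=R.from_euler("xyz",a,degrees=True).apply(np.linalg.inv(K)@[u,v,1]); return o,d
def onz(n,u,v,z):
    o,d=ray(n,u,v); return o+d*(z-o[2])/d[2]
def tri(a,b):
    (o1,d1),(o2,d2)=ray("side",*a),ray("top",*b)
    s=np.linalg.lstsq(np.c_[d1,-d2],o2-o1,rcond=None)[0]
    p,q=o1+s[0]*d1,o2+s[1]*d2; return (p+q)/2,np.linalg.norm(p-q)
def S(x,y): return 320+x/4-.4,180+y/4-.4
def T(x,y): return 320+x/6-.4,130+y/6-.4
E
python3 - <<'E'
from h import *
print("rim side FL FR BR",[onz("side",*S(*q),.08).round(4) for q in[(50,281),(152,475),(408,430)]])
print("rim top FL FR",[onz("top",*T(*q),.08).round(4) for q in[(122,460),(548,430)]])
print("bottom side FR BR",[onz("side",*S(*q),.0).round(4) for q in[(148,587),(400,540)]])
print("knob",tri(S(327,432),T(617,226)))
print("knob in/out",tri(S(315,412),T(588,228)),tri(S(335,448),T(643,224)))
print("handle L,R ends",tri(S(232,30),T(240,168)),tri(S(310,128),T(505,154)))
d=np.load("top0.npz")["d"]; print(d[165:172,416:428].round(3)); 
for (u,v) in [(360,157),(380,156),(400,154),(421,168)]:
    o,dd=ray("top",u,v); print(u,v,o+dd*d[v,u])
print("vial",onz("top",328,242,.05))
E
```

```text
rim side FL FR BR [array([ 0.4722, -0.1052,  0.08  ]), array([ 0.4919, -0.2846,  0.08  ]), array([ 0.636 , -0.2736,  0.08  ])]
rim top FL FR [array([ 0.4699, -0.0982,  0.08  ]), array([ 0.488 , -0.2884,  0.08  ])]
bottom side FR BR [array([ 0.4925, -0.2838,  0.    ]), array([ 0.6395, -0.2729,  0.    ])]
knob (array([ 0.57487407, -0.31155747,  0.11856421]), np.float64(0.0016334838496611186))
knob in/out (array([ 0.5728156 , -0.29825829,  0.12122879]), np.float64(0.0009157573654960777)) (array([ 0.57587859, -0.32307468,  0.1175712 ]), np.float64(0.0009416665885070473))
handle L,R ends (array([ 0.56695019, -0.13435145,  0.2571975 ]), np.float64(0.0004990823687347168)) (array([ 0.57720154, -0.2391813 ,  0.25597472]), np.float64(0.003328948377365333))
[[1.336 1.349 1.34  1.345 1.35  1.332 1.343 1.344 1.339 1.342 1.341 1.346]
 [1.338 1.345 1.339 1.338 1.341 1.342 1.347 1.343 1.342 1.341 1.335 1.34 ]
 [1.341 1.345 1.341 1.342 1.341 1.342 1.336 1.342 1.337 1.342 1.338 1.34 ]
 [1.348 1.343 1.34  1.344 1.337 1.347 1.342 1.346 1.342 1.341 1.344 1.34 ]
 [1.349 1.351 1.347 1.341 1.337 1.344 1.34  1.344 1.339 1.346 1.344 1.346]
 [1.47  1.466 1.34  1.347 1.35  1.346 2.274 2.283 2.27  2.264 2.278 2.273]
 [1.466 1.459 1.468 2.27  2.264 2.273 2.272 2.268 2.275 2.272 2.264 2.28 ]]
360 157 [ 0.56823354 -0.13514961  0.25926989]
380 156 [ 0.57153145 -0.18213803  0.26027129]
400 154 [ 0.57696074 -0.22883493  0.26248191]
421 168 [ 0.57241195 -0.30804754  0.11643582]
vial [ 0.3746598  -0.06887763  0.05      ]
```

```bash
cat >> h.py <<'E'
YAW=5.2
cx=np.array([np.cos(np.radians(YAW)),np.sin(np.radians(YAW)),0]); cy=np.array([-cx[1],cx[0],0])
HINGE=np.array([.631,-.178,.08]); KNOB=np.array([.5755,-.309,.117])
def tool(dep,zs=1,yaw=YAW):
    "x axis pointing along chest x, dep deg below level; z (jaw) in the vertical plane"
    h=np.array([np.cos(np.radians(yaw)),np.sin(np.radians(yaw)),0]);a=np.radians(dep)
    x=h*np.cos(a)-np.array([0,0,np.sin(a)]); z=zs*(h*np.sin(a)+np.array([0,0,np.cos(a)]))
    return R.from_matrix(np.c_[x,np.cross(z,x),z])
def plan(pts):
    s=arm.sense(); p0=np.array(s["tcp_pos"]); r0=R.from_euler("xyz",s["tcp_rot"],degrees=True)
    for p,r in pts:
        d=r0.inv().apply(np.array(p)-p0)*100; w=(r0.inv()*r).as_rotvec()
        print(d.round(2).tolist(),w.round(3).tolist())
E
python3 - <<'E'
from h import *
s=arm.sense(); r0=R.from_euler("xyz",s["tcp_rot"],degrees=True); print(r0.as_matrix().round(3))
for zs in(1,-1):
    r=tool(45,zs); print(zs,np.degrees((r0.inv()*r).magnitude()))
    plan([((.47,-.33,.22),r)])
    r=tool(90,zs); print('down',np.degrees((r0.inv()*r).magnitude()))
E
```

```text
[[-0.001  0.919  0.395]
 [ 0.002  0.395 -0.919]
 [-1.     0.    -0.002]]
1 83.27180273656245
[-1.54, 30.15, -6.08] [-1.188, -0.679, 0.49]
down 71.94979356044861
-1 114.22736163929842
[-1.54, 30.15, -6.08] [1.774, 0.532, 0.737]
down 108.05033116559883
```

Emit:
{"fn": "play_rows", "kwargs": {"steps": [{"delta_pos": [-0.3,3,-0.6],"angular": [-0.119,-0.068,0.049],"jaw": -1},{"delta_pos": [-0.5,6,-1.2],"angular": [-0.238,-0.136,0.098],"jaw": -1},{"delta_pos": [-0.8,9,-1.8],"angular": [-0.356,-0.204,0.147],"jaw": -1},{"delta_pos": [-1,12,-2.4],"angular": [-0.475,-0.272,0.196],"jaw": -1},{"delta_pos": [-1.2,15,-3],"angular": [-0.594,-0.34,0.245],"jaw": -1},{"delta_pos": [-1.3,18,-3.6],"angular": [-0.713,-0.407,0.294],"jaw": -1},{"delta_pos": [-1.5,21,-4.2],"angular": [-0.832,-0.475,0.343],"jaw": -1},{"delta_pos": [-1.5,24,-4.9],"angular": [-0.95,-0.543,0.392],"jaw": -1},{"delta_pos": [-1.5,27,-5.5],"angular": [-1.069,-0.611,0.441],"jaw": -1},{"delta_pos": [-1.5,30,-6],"angular": [-1.188,-0.679,0.49],"jaw": -1}], "newtons": 20}}

```text
time_s: 1.1
tcp_pos: [0.4694, -0.3301, 0.2194]
tcp_rot: [-0.2, 44.9, 5.3]
ft_force: [-0.8, 0.5, -0.5]
grip_width: 0.184
```

Run:
```python
from h import *
s=arm.sense(); print(s["time_s"],s["qpos"].round(1),s["tcp_pos"],s["ft_force"],s["grip_width"])
n=cx*np.cos(np.radians(45))-np.array([0,0,np.sin(np.radians(45))])
print((KNOB-.008*n))
plan([(KNOB-cy*.002-.04*n,tool(45))])
```

```text
1.1 [-65.6 -10.3 103.4  44.1  74.4 -78.7] [ 0.46944255 -0.33014991  0.21940323] [-0.77465087  0.54167174 -0.48178816] 0.18391049727026812
[ 0.56986643 -0.3095127   0.12265685]
[10.85, 0.93, 0.34] [0.005, 0.002, -0.001]
```

Emit:
{"fn": "play_rows", "kwargs": {"steps": [{"delta_pos": [2.5,0.2,0.1],"angular": [0,0,0],"jaw": -1},{"delta_pos": [5,0.5,0.2],"angular": [0,0,0],"jaw": -1},{"delta_pos": [7.5,0.7,0.3],"angular": [0,0,0],"jaw": -1},{"delta_pos": [9.5,0.9,0.3],"angular": [0,0,0],"jaw": -1},{"delta_pos": [10.5,0.9,0.3],"angular": [0,0,0],"jaw": -1},{"delta_pos": [10.5,0.9,0.3],"angular": [0,0,0],"jaw": -1}]}}

```text
time_s: 1.7
tcp_pos: [0.5447, -0.313, 0.1455]
tcp_rot: [0.0, 45.0, 5.5]
ft_force: [-0.2, 0.2, -1.0]
grip_width: 0.005
```

Run:
```python
from h import *
s=arm.sense(); print(s["tcp_pos"],s["ft_force"],s["grip_width"])
a,_=arm.read_camera("side"); b,_=arm.read_camera("top")
a=cv2.resize(a[170:320,310:450],None,fx=4,fy=4,interpolation=cv2.INTER_CUBIC);cv2.imwrite("pics/s1.png",a)
cv2.imwrite("pics/t1.png",cv2.resize(b[110:260,320:500],None,fx=4,fy=4,interpolation=cv2.INTER_CUBIC))
```

```text
[ 0.54467812 -0.31301849  0.14553139] [-0.15568841  0.15289163 -0.95676789] 0.0052514851725794275
```

View pics/s1.png

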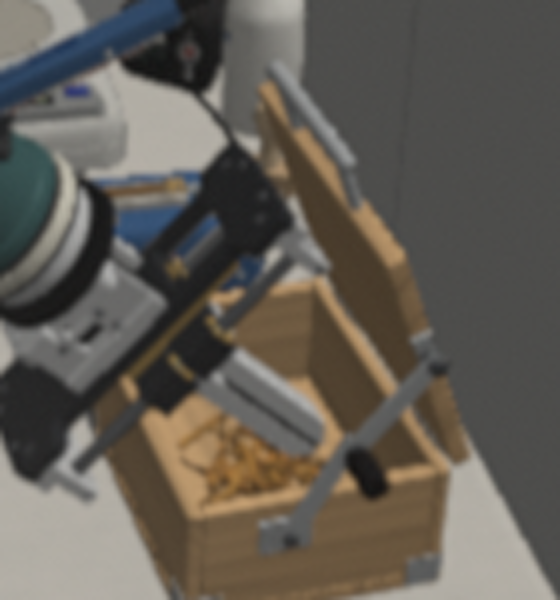

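View pics/t1.png

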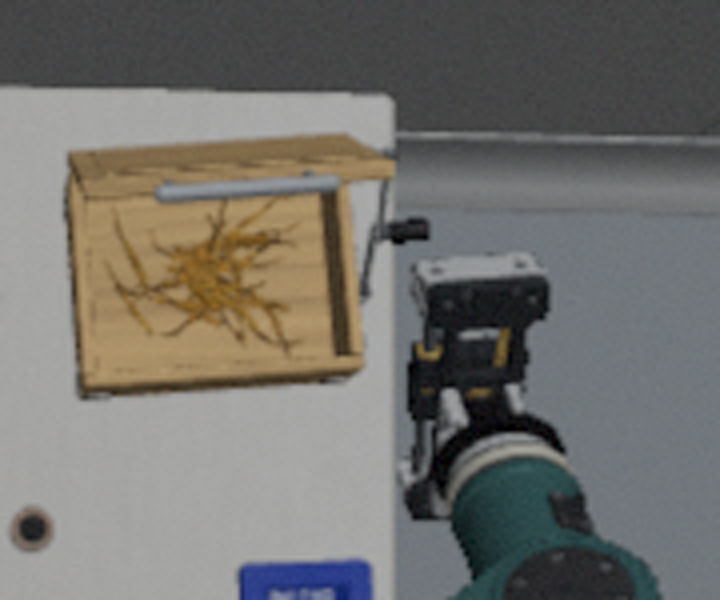

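```bash
cat >> h.py <<'E'
def proj(n,p):
    K,o,a=cal(n); c=R.from_euler("xyz",a,degrees=True).inv().apply(np.array(p)-o); q=K@c; return q[:2]/q[2]
E
python3 - <<'E'
from h import *
s=arm.sense(); z=lambda p:((proj("side",p)-[310,170]+.4)*4).round(0)
print("tcp",z(s["tcp_pos"]),"knob",z(KNOB))
r=tool(45)
for dy in(-.008,.008):
  for dz in(-.0125,.0125): print(dy,dz,z(s["tcp_pos"]+r.apply([0,dy,dz])))
n=np.array([np.cos(np.radians(36)),0,-np.sin(np.radians(36))]);
n=cx*n[0]+np.array([0,0,n[2]])
x=r.apply([1,0,0])
K=KNOB-cy*.002
c=K-.008*x
print(c)
plan([(c-.004*x,r),(c+.01*n,r),(c+.028*n,r)])
E
```

```text
tcp [313. 437.] knob [365. 471.]
-0.008 -0.0125 [301. 464.]
-0.008 0.0125 [337. 430.]
0.008 -0.0125 [290. 444.]
0.008 0.0125 [325. 411.]
[ 0.57004769 -0.31150446  0.12265685]
[3.18, 0.05, 0.02] [0.005, 0.002, -0.001]
[4.57, 0.05, 0.18] [0.005, 0.002, -0.001]
[6.35, 0.04, 0.45] [0.005, 0.002, -0.001]
```

Emit:
{"fn": "play_rows", "kwargs": {"steps": [{"delta_pos": [1.2,0,0],"angular": [0,0,0],"jaw": -1},{"delta_pos": [2.2,0,0],"angular": [0,0,0],"jaw": -1},{"delta_pos": [2.9,0,0],"angular": [0,0,0],"jaw": -1},{"delta_pos": [3.3,0,0],"angular": [0,0,0],"jaw": -1},{"delta_pos": [3.6,0,0.05],"angular": [0,0,0],"jaw": -1},{"delta_pos": [3.9,0,0.1],"angular": [0,0,0],"jaw": -1},{"delta_pos": [4.2,0,0.13],"angular": [0,0,0],"jaw": -1},{"delta_pos": [4.2,0,0.13],"angular": [0,0,0],"jaw": -1}]}}

```text
time_s: 2.6
tcp_pos: [0.5756, -0.3116, 0.1194]
tcp_rot: [-0.3, 44.8, 5.3]
ft_force: [0.6, -0.0, -1.0]
grip_width: 0.008
```

```bash
cat > look.py <<'E'
from h import *
import sys
k=sys.argv[1]; s=arm.sense(); print(s["time_s"],s["tcp_pos"].round(4),s["tcp_rot"].round(1),s["ft_force"].round(1),s["grip_width"])
a,d=arm.read_camera("side"); np.savez(f"side{k}.npz",p=a,d=d)
a=cv2.resize(a[170:320,310:450],None,fx=4,fy=4,interpolation=cv2.INTER_CUBIC);cv2.imwrite(f"pics/s{k}.png",a)
E
python3 look.py 2
```

```text
2.6 [ 0.5756 -0.3116  0.1194] [-0.3 44.8  5.3] [ 0.6 -0.  -1. ] 0.007898036014571008
```

View pics/s2.png

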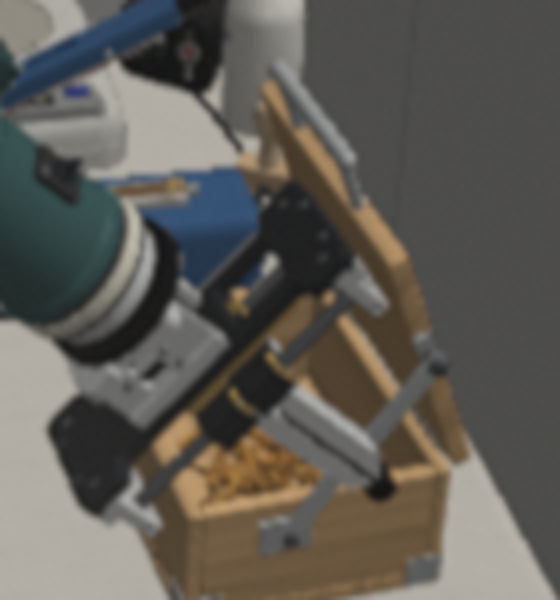

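Contact made with negligible force. But the body's upper end would come close to the lid's right edge further along, so I'll back off, pitch shallower and shift outward.

Run:
```python
from h import *
r=tool(37); x=r.apply([1,0,0]); s=arm.sense()
K=KNOB-cy*.009
n=cx*np.cos(np.radians(36))-np.array([0,0,np.sin(np.radians(36))])
c=K-.008*x
plan([(s["tcp_pos"]-.015*tool(45).apply([1,0,0])-.006*cy,tool(41)),(c-.008*x,r),(c+.004*n,r),(c+.012*n,r),(c+.020*n,r),(c+.028*n,r)])
```

```text
[-1.5, -0.6, 0.0] [0.005, -0.067, -0.001]
[-1.41, -0.64, -0.34] [0.005, -0.137, -0.001]
[-0.22, -0.64, -0.17] [0.005, -0.137, -0.001]
[0.57, -0.64, -0.05] [0.005, -0.137, -0.001]
[1.36, -0.64, 0.07] [0.005, -0.137, -0.001]
[2.15, -0.64, 0.2] [0.005, -0.137, -0.001]
```

Emit:
{"fn": "play_rows", "kwargs": {"steps": [{"delta_pos": [-1,0,0],"angular": [0,0,0],"jaw": -1},{"delta_pos": [-1.5,-0.4,-0.1],"angular": [0,-0.067,0],"jaw": -1},{"delta_pos": [-1.4,-0.65,-0.3],"angular": [0.005,-0.137,0],"jaw": -1},{"delta_pos": [-0.8,-0.65,-0.25],"angular": [0.005,-0.137,0],"jaw": -1},{"delta_pos": [-0.4,-0.65,-0.2],"angular": [0.005,-0.137,0],"jaw": -1},{"delta_pos": [-0.1,-0.65,-0.15],"angular": [0.005,-0.137,0],"jaw": -1},{"delta_pos": [0.2,-0.65,-0.1],"angular": [0.005,-0.137,0],"jaw": -1},{"delta_pos": [0.4,-0.65,-0.08],"angular": [0.005,-0.137,0],"jaw": -1},{"delta_pos": [0.6,-0.65,-0.05],"angular": [0.005,-0.137,0],"jaw": -1}]}}

```text
time_s: 3.55
tcp_pos: [0.5809, -0.3179, 0.116]
tcp_rot: [-0.1, 36.9, 5.3]
ft_force: [-0.9, -0.1, 3.7]
grip_width: 0.002
```

```bash
python3 look.py 3
```

```text
3.55 [ 0.5809 -0.3179  0.116 ] [-0.1 36.9  5.3] [-0.9 -0.1  3.7] 0.0015946203336944526
```

View pics/s3.png

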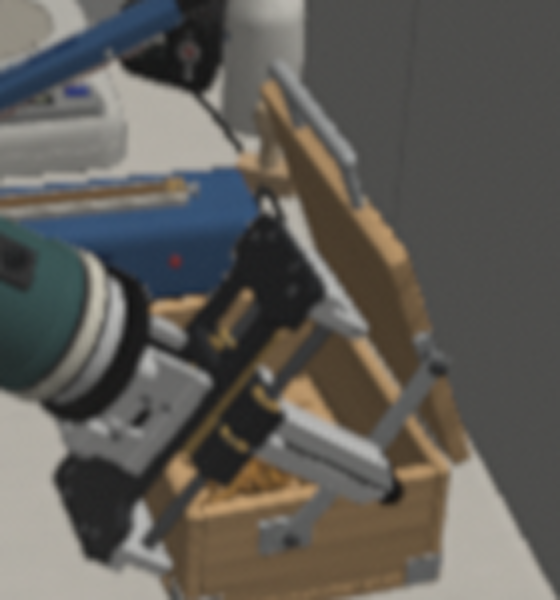

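Emit:
{"fn": "play_rows", "kwargs": {"steps": [{"delta_pos": [0.3,0,0],"angular": [0,0,0],"jaw": -1},{"delta_pos": [0.6,0,0],"angular": [0,0,0],"jaw": -1},{"delta_pos": [0.9,0,0],"angular": [0,0,0],"jaw": -1},{"delta_pos": [1.2,0,-0.05],"angular": [0,0,0],"jaw": -1}]}}

```text
time_s: 4.0
tcp_pos: [0.5904, -0.317, 0.1084]
tcp_rot: [-0.1, 36.9, 5.3]
ft_force: [-3.1, 0.4, 4.6]
grip_width: 0.004
```

```bash
python3 look.py 4
```

```text
4.0 [ 0.5904 -0.317   0.1084] [-0.1 36.9  5.3] [-3.1  0.4  4.6] 0.0036636969798198647
```

View pics/s4.png

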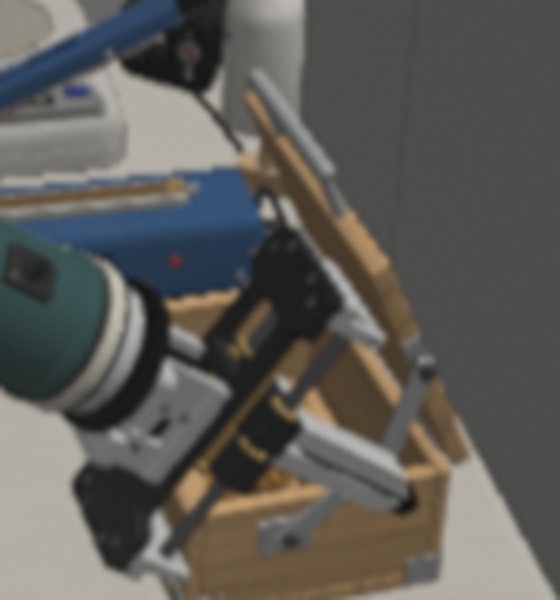

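Emit:
{"fn": "play_rows", "kwargs": {"steps": [{"delta_pos": [0.3,0,-0.05],"angular": [0,0,0],"jaw": -1},{"delta_pos": [0.6,0,-0.1],"angular": [0,0,0],"jaw": -1},{"delta_pos": [0.6,0,-0.1],"angular": [0,0,0],"jaw": -1}]}}

```text
time_s: 4.35
tcp_pos: [0.5949, -0.3166, 0.1036]
tcp_rot: [-0.0, 36.9, 5.3]
ft_force: [-2.0, 0.9, 3.2]
grip_width: 0.006
```

Emit:
{"fn": "play_rows", "kwargs": {"steps": [{"delta_pos": [-1,-0.1,0],"angular": [0,0,0],"jaw": -1},{"delta_pos": [-3,-0.3,0],"angular": [0,0,0],"jaw": -1},{"delta_pos": [-6,-0.5,0],"angular": [0,0,0],"jaw": -1},{"delta_pos": [-9,-0.5,0],"angular": [0,0,0],"jaw": -1},{"delta_pos": [-12,-0.5,0],"angular": [0,0,0],"jaw": -1},{"delta_pos": [-15,-0.5,0],"angular": [0,0,0],"jaw": -1},{"delta_pos": [-15,-0.5,0],"angular": [0,0,0],"jaw": -1}]}}

```text
time_s: 5.05
tcp_pos: [0.4745, -0.3346, 0.196]
tcp_rot: [-0.4, 36.8, 4.9]
ft_force: [-0.4, -0.3, -0.4]
grip_width: 0.002
```

```bash
python3 look.py 5
python3 - <<'E'
from h import *
b,_=arm.read_camera("top")
cv2.imwrite("pics/t5.png",cv2.resize(b[120:240,320:460],None,fx=5,fy=5,interpolation=cv2.INTER_CUBIC))
E
```

```text
5.05 [ 0.4745 -0.3346  0.196 ] [-0.4 36.8  4.9] [-0.4 -0.3 -0.4] 0.002056816842292761
```

View pics/s5.png

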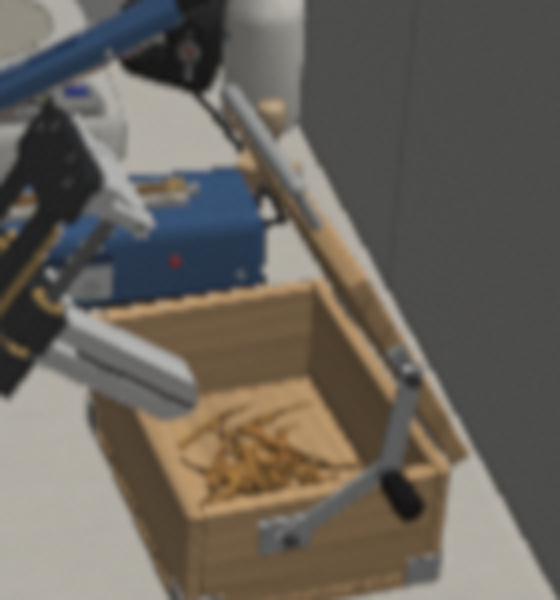

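View pics/t5.png

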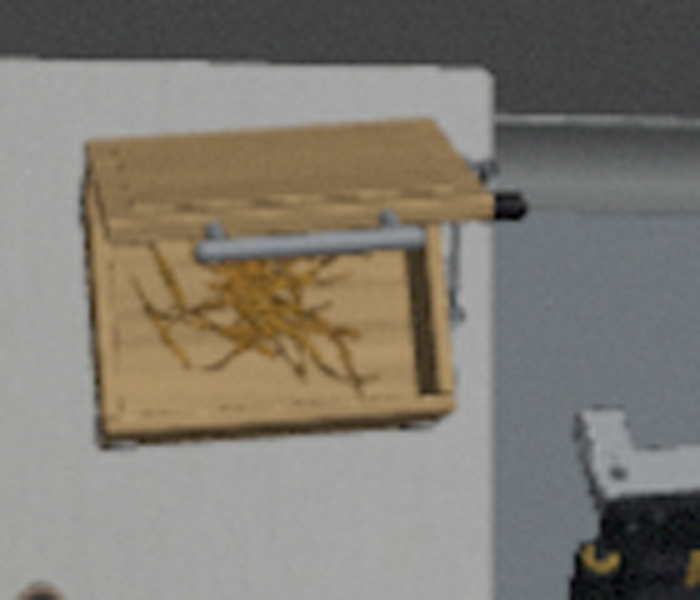

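The stay is broken at the knee and the lid is still up, with the handle at (230,92) to (318,222) in the side zoom. Now I'll locate the handle for the grip.

Run:
```python
from h import *
s5=lambda x,y:(310+x/4-.4,170+y/4-.4); t5=lambda x,y:(320+x/5-.4,120+y/5-.4)
L,e=tri(s5(228,93),t5(200,250)); Rr,f=tri(s5(317,222),t5(424,237)); print(L,e,Rr,f)
m=(L+Rr)/2; print(m)
v=m-HINGE; f=-(v@cx); print("y off",v@cy,"rad",np.hypot(f,v[2]),"ang",np.degrees(np.arctan2(v[2],f))-2.0)
# model: lid angle A -> handle
for A in(50,54,56,58,60,62): 
    a=np.radians(A);print(A,(HINGE+cx*(-.185*np.cos(a)+.0065*np.sin(a))+[0,0,.185*np.sin(a)+.0065*np.cos(a)]).round(4))
```

```text
[ 0.54123708 -0.13584886  0.24593083] 0.001493784049332287 [ 0.55684649 -0.24586612  0.22951398] 0.008824805879443525
[ 0.54904178 -0.19085749  0.23772241]
y off -0.0053764894347189925 rad 0.17812892797820595 ang 60.30566668043332
50 [ 0.5175 -0.1883  0.2259]
54 [ 0.5279 -0.1874  0.2335]
56 [ 0.5333 -0.1869  0.237 ]
58 [ 0.5389 -0.1864  0.2403]
60 [ 0.5445 -0.1859  0.2435]
62 [ 0.5502 -0.1854  0.2464]
```

Run:
```python
from h import *
s5=lambda x,y:(310+x/4-.4,170+y/4-.4); t5=lambda x,y:(320+x/5-.4,120+y/5-.4)
def H(A,t): a=np.radians(A);return HINGE+cx*(-.185*np.cos(a)+.0065*np.sin(a))+np.array([0,0,.185*np.sin(a)+.0065*np.cos(a)])+cy*t
for A in(56,58,60,62,64):
    print(A,[( (proj("top",H(A,t))-[320,120]+.4)*5).round(0).tolist() for t in(-.05,0,.05)],[((proj("side",H(A,t))-[310,170]+.4)*4).round(0).tolist() for t in(-.05,0,.05)])
print(70,[( (proj("top",H(70,t))-[320,130]+.4)*6).round(0).tolist() for t in(-.05,0,.05)],[((proj("side",H(70,t))-[320,180]+.4)*4).round(0).tolist() for t in(-.05,0,.05)])
```

```text
56 [[409.0, 264.0], [305.0, 271.0], [201.0, 277.0]] [[268.0, 205.0], [235.0, 156.0], [205.0, 110.0]]
58 [[410.0, 251.0], [305.0, 258.0], [201.0, 265.0]] [[279.0, 198.0], [245.0, 149.0], [214.0, 104.0]]
60 [[410.0, 238.0], [305.0, 245.0], [200.0, 252.0]] [[290.0, 191.0], [256.0, 143.0], [224.0, 98.0]]
62 [[410.0, 225.0], [305.0, 232.0], [200.0, 239.0]] [[301.0, 185.0], [266.0, 136.0], [234.0, 92.0]]
64 [[409.0, 212.0], [304.0, 219.0], [199.0, 226.0]] [[312.0, 179.0], [277.0, 130.0], [245.0, 86.0]]
70 [[490.0, 146.0], [364.0, 154.0], [237.0, 163.0]] [[306.0, 122.0], [270.0, 74.0], [236.0, 30.0]]
```

```bash
cat >> h.py <<'E'
from scipy.spatial.transform import Slerp
def interp(p1,r1,n):
    s=arm.sense(); p0=np.array(s["tcp_pos"]); r0=R.from_euler("xyz",s["tcp_rot"],degrees=True)
    sl=Slerp([0,1],R.concatenate([r0,r1])); plan([(p0+(np.array(p1)-p0)*t,sl(t)) for t in np.linspace(0,1,n+1)[1:]])
E
python3 - <<'E'
from h import *
interp((.535,-.188,.32),tool(90),8)
E
```

```text
[-0.23, 1.74, 1.81] [0.0, 0.116, 0.0]
[-0.46, 3.47, 3.62] [0.0, 0.232, 0.0]
[-0.68, 5.21, 5.43] [0.0, 0.347, 0.0]
[-0.91, 6.95, 7.25] [0.0, 0.463, 0.0]
[-1.14, 8.68, 9.06] [0.0, 0.579, 0.0]
[-1.37, 10.42, 10.87] [0.0, 0.695, 0.001]
[-1.6, 12.16, 12.68] [0.0, 0.811, 0.001]
[-1.82, 13.89, 14.49] [0.0, 0.927, 0.001]
```

Emit:
{"fn": "play_rows", "kwargs": {"steps": [{"delta_pos": [-2,0.5,3.5],"angular": [0,0.116,0],"jaw": -0.15},{"delta_pos": [-3,1.5,6],"angular": [0,0.232,0],"jaw": -0.15},{"delta_pos": [-3.5,3,8.5],"angular": [0,0.347,0],"jaw": -0.15},{"delta_pos": [-3.5,5,10],"angular": [0,0.463,0],"jaw": -0.15},{"delta_pos": [-3,7.5,11.5],"angular": [0,0.579,0],"jaw": -0.15},{"delta_pos": [-2.7,10,12.5],"angular": [0,0.695,0],"jaw": -0.15},{"delta_pos": [-2.3,12,13.5],"angular": [0,0.811,0],"jaw": -0.15},{"delta_pos": [-1.8,13.9,14.5],"angular": [0,0.927,0],"jaw": -0.15},{"delta_pos": [-1.8,13.9,14.5],"angular": [0,0.927,0],"jaw": -0.15}]}}

```text
time_s: 6.05
tcp_pos: [0.5395, -0.1838, 0.3157]
tcp_rot: [151.8, 89.6, 157.5]
ft_force: [0.7, -0.8, -1.3]
grip_width: 0.424
```

```bash
python3 look.py 6
python3 - <<'E'
from h import *
print(arm.sense()["qpos"].round(1))
plan([((.5455,-.188,.27),tool(90)),((.5455,-.188,.2295),tool(90))])
E
```

```text
6.05 [ 0.5395 -0.1838  0.3157] [151.8  89.6 157.5] [ 0.7 -0.8 -1.3] 0.42384077604514336
[-24.7   8.1  62.7  -0.  109.5 -30.3]
[4.61, -0.34, 0.76] [0.006, -0.005, -0.002]
[8.66, -0.35, 0.78] [0.006, -0.005, -0.002]
```

View pics/s6.png

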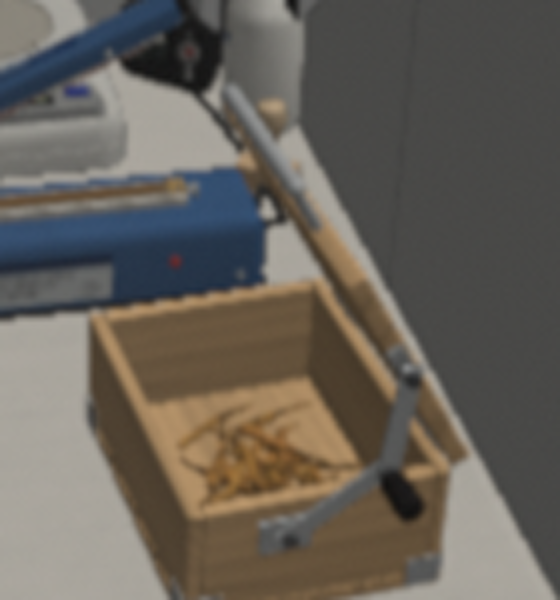

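Emit:
{"fn": "play_rows", "kwargs": {"steps": [{"delta_pos": [1.5,-0.3,0.6],"angular": [0.006,-0.005,0],"jaw": -0.15},{"delta_pos": [3,-0.35,0.75],"angular": [0.006,-0.005,0],"jaw": -0.15},{"delta_pos": [4.6,-0.35,0.75],"angular": [0.006,-0.005,0],"jaw": -0.15},{"delta_pos": [5.6,-0.35,0.75],"angular": [0.006,-0.005,0],"jaw": -0.15},{"delta_pos": [5.6,-0.35,0.75],"angular": [0.006,-0.005,0],"jaw": -0.15}]}}

```text
time_s: 6.6
tcp_pos: [0.5437, -0.1882, 0.2575]
tcp_rot: [130.4, 89.7, 135.6]
ft_force: [0.3, 0.8, -0.2]
grip_width: 0.425
```

```bash
cat > look2.py <<'E'
from h import *
import sys
k=sys.argv[1]; s=arm.sense(); print(s["time_s"],s["tcp_pos"].round(4),s["tcp_rot"].round(1),s["ft_force"].round(1),s["grip_width"])
a,d=arm.read_camera("side")
a=cv2.resize(a[120:320,290:450],None,fx=3,fy=3,interpolation=cv2.INTER_CUBIC);cv2.imwrite(f"pics/s{k}.png",a)
E
python3 look2.py 7;python3 - <<'E'
from h import *
plan([((.5455,-.188,.2295),tool(90))])
E
```

```text
6.6 [ 0.5437 -0.1882  0.2575] [130.4  89.7 135.6] [ 0.3  0.8 -0.2] 0.4252250802796578
[2.96, 0.01, 0.13] [-0.001, -0.002, -0.003]
```

View pics/s7.png

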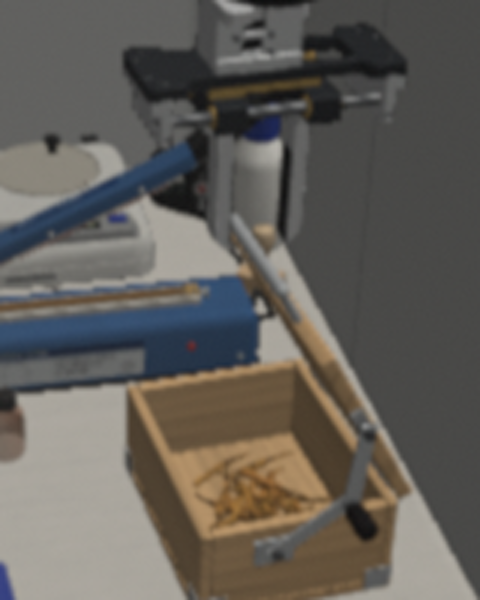

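Emit:
{"fn": "play_rows", "kwargs": {"steps": [{"delta_pos": [1,0,0.15],"angular": [0,0,0],"jaw": -0.15},{"delta_pos": [2,0,0.15],"angular": [0,0,0],"jaw": -0.15},{"delta_pos": [2.9,0,0.15],"angular": [0,0,0],"jaw": -0.15},{"delta_pos": [2.9,0,0.15],"angular": [0,0,0],"jaw": -0.15},{"delta_pos": [2.9,0,0.15],"angular": [0,0,0],"jaw": -0.5},{"delta_pos": [2.9,0,0.15],"angular": [0,0,0],"jaw": -0.7},{"delta_pos": [2.9,0,0.15],"angular": [0,0,0],"jaw": -1},{"delta_pos": [2.9,0,0.15],"angular": [0,0,0],"jaw": -1},{"delta_pos": [2.9,0,0.15],"angular": [0,0,0],"jaw": -1}], "newtons": 12}}

```text
time_s: 7.55
tcp_pos: [0.5461, -0.1881, 0.2305]
tcp_rot: [100.7, 89.8, 105.8]
ft_force: [1.4, -0.2, 0.8]
grip_width: 0.113
```

```bash
python3 look2.py 8
```

```text
7.55 [ 0.5461 -0.1881  0.2305] [100.7  89.8 105.8] [ 1.4 -0.2  0.8] 0.11312809143831966
```

View pics/s8.png

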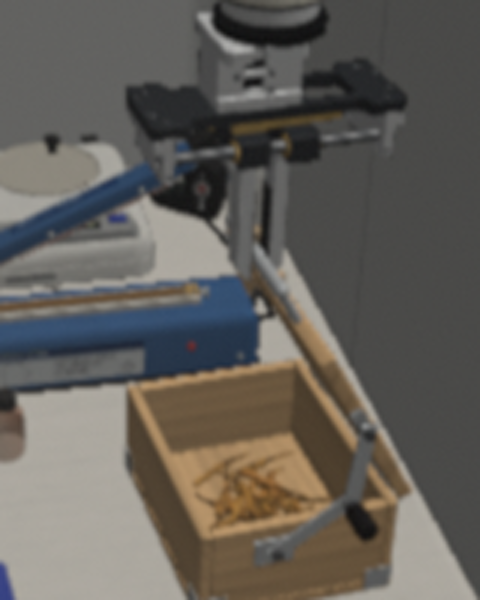

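```bash
cat >> h.py <<'E'
def H(A): a=np.radians(A);return HINGE+cx*(-.185*np.cos(a)+.0065*np.sin(a))+np.array([0,0,.185*np.sin(a)+.0065*np.cos(a)])
def arc(A0,A1,n,dep=90):
    p=np.array(arm.sense()["tcp_pos"]); plan([(p+H(A)-H(A0),tool(dep)) for A in np.linspace(A0,A1,n+1)[1:]])
E
python3 - <<'E'
from h import *
arc(60.5,46,10)
E
```

```text
[0.22, -0.0, -0.41] [-0.001, -0.001, -0.003]
[0.45, -0.0, -0.82] [-0.001, -0.001, -0.003]
[0.7, -0.0, -1.22] [-0.001, -0.001, -0.003]
[0.95, -0.0, -1.62] [-0.001, -0.001, -0.003]
[1.21, -0.0, -2.0] [-0.001, -0.001, -0.003]
[1.48, -0.01, -2.38] [-0.001, -0.001, -0.003]
[1.76, -0.01, -2.76] [-0.001, -0.001, -0.003]
[2.06, -0.01, -3.13] [-0.001, -0.001, -0.003]
[2.36, -0.01, -3.49] [-0.001, -0.001, -0.003]
[2.66, -0.01, -3.84] [-0.001, -0.001, -0.003]
```

Emit:
{"fn": "play_rows", "kwargs": {"steps": [{"delta_pos": [0.2,0,-0.4],"angular": [0,0,0],"jaw": -1},{"delta_pos": [0.45,0,-0.8],"angular": [0,0,0],"jaw": -1},{"delta_pos": [0.7,0,-1.2],"angular": [0,0,0],"jaw": -1},{"delta_pos": [0.95,0,-1.6],"angular": [0,0,0],"jaw": -1},{"delta_pos": [1.2,0,-2],"angular": [0,0,0],"jaw": -1},{"delta_pos": [1.5,0,-2.4],"angular": [0,0,0],"jaw": -1},{"delta_pos": [1.75,0,-2.75],"angular": [0,0,0],"jaw": -1},{"delta_pos": [2.05,0,-3.1],"angular": [0,0,0],"jaw": -1},{"delta_pos": [2.35,0,-3.5],"angular": [0,0,0],"jaw": -1},{"delta_pos": [2.65,0,-3.85],"angular": [0,0,0],"jaw": -1}]}}

```text
time_s: 8.6
tcp_pos: [0.5074, -0.1916, 0.2037]
tcp_rot: [101.2, 89.8, 106.4]
ft_force: [2.3, -0.2, 2.1]
grip_width: 0.114
```

```bash
python3 look2.py 9
python3 - <<'E'
from h import *
print(H(46)-H(60.5)+[.5461,-.1881,.2305])
arc(46,32,10)
E
```

```text
8.6 [ 0.5074 -0.1916  0.2037] [101.2  89.8 106.4] [ 2.3 -0.2  2.1] 0.11404072072989471
[ 0.50786298 -0.19157984  0.20387659]
[0.31, -0.0, -0.33] [-0.001, -0.002, -0.003]
[0.62, -0.0, -0.66] [-0.001, -0.002, -0.003]
[0.95, -0.0, -0.97] [-0.001, -0.002, -0.003]
[1.28, -0.01, -1.28] [-0.001, -0.002, -0.003]
[1.61, -0.01, -1.58] [-0.001, -0.002, -0.003]
[1.96, -0.01, -1.87] [-0.001, -0.002, -0.003]
[2.31, -0.01, -2.16] [-0.001, -0.002, -0.003]
[2.67, -0.01, -2.43] [-0.001, -0.002, -0.003]
[3.04, -0.01, -2.7] [-0.001, -0.002, -0.003]
[3.41, -0.01, -2.95] [-0.001, -0.002, -0.003]
```

View pics/s9.png

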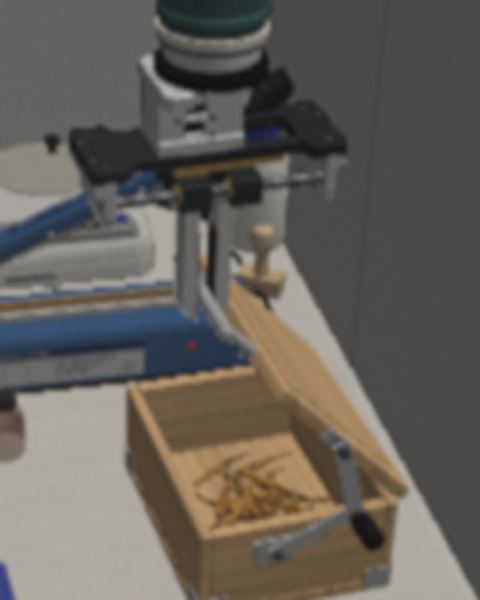

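The lid is coming down cleanly with the stay folding further. Forces are about 3 N.

Emit:
{"fn": "play_rows", "kwargs": {"steps": [{"delta_pos": [0.3,0,-0.35],"angular": [0,0,0],"jaw": -1},{"delta_pos": [0.6,0,-0.65],"angular": [0,0,0],"jaw": -1},{"delta_pos": [0.95,0,-0.97],"angular": [0,0,0],"jaw": -1},{"delta_pos": [1.3,0,-1.3],"angular": [0,0,0],"jaw": -1},{"delta_pos": [1.6,0,-1.6],"angular": [0,0,0],"jaw": -1},{"delta_pos": [1.95,0,-1.87],"angular": [0,0,0],"jaw": -1},{"delta_pos": [2.3,0,-2.15],"angular": [0,0,0],"jaw": -1},{"delta_pos": [2.65,0,-2.43],"angular": [0,0,0],"jaw": -1},{"delta_pos": [3.05,0,-2.7],"angular": [0,0,0],"jaw": -1},{"delta_pos": [3.4,0,-2.95],"angular": [0,0,0],"jaw": -1}]}}

```text
time_s: 9.65
tcp_pos: [0.4769, -0.1942, 0.1688]
tcp_rot: [126.3, 89.8, 131.4]
ft_force: [2.5, 0.5, 1.1]
grip_width: 0.111
```

```bash
python3 look2.py 10
python3 - <<'E'
from h import *
print(H(32)-H(60.5)+[.5461,-.1881,.2305])
arc(32,18,10)
E
```

```text
9.65 [ 0.4769 -0.1942  0.1688] [126.3  89.8 131.4] [2.5 0.5 1.1] 0.11057406121445805
[ 0.4783765  -0.19426332  0.16983082]
[0.38, -0.0, -0.25] [-0.001, -0.003, -0.003]
[0.76, -0.0, -0.48] [-0.001, -0.003, -0.003]
[1.15, -0.0, -0.71] [-0.001, -0.003, -0.003]
[1.55, -0.01, -0.93] [-0.001, -0.003, -0.003]
[1.95, -0.01, -1.14] [-0.001, -0.003, -0.003]
[2.36, -0.01, -1.34] [-0.001, -0.003, -0.003]
[2.77, -0.01, -1.53] [-0.001, -0.003, -0.003]
[3.18, -0.01, -1.71] [-0.001, -0.003, -0.003]
[3.6, -0.01, -1.88] [-0.001, -0.003, -0.003]
[4.03, -0.02, -2.04] [-0.001, -0.003, -0.003]
```

View pics/s10.png

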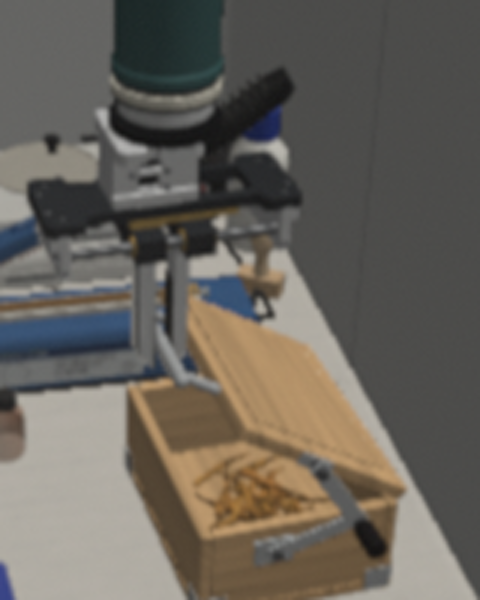

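Emit:
{"fn": "play_rows", "kwargs": {"steps": [{"delta_pos": [0.35,0,-0.23],"angular": [0,0,0],"jaw": -1},{"delta_pos": [0.75,0,-0.46],"angular": [0,0,0],"jaw": -1},{"delta_pos": [1.15,0,-0.69],"angular": [0,0,0],"jaw": -1},{"delta_pos": [1.55,0,-0.91],"angular": [0,0,0],"jaw": -1},{"delta_pos": [1.95,0,-1.1],"angular": [0,0,0],"jaw": -1},{"delta_pos": [2.35,0,-1.3],"angular": [0,0,0],"jaw": -1},{"delta_pos": [2.75,0,-1.5],"angular": [0,0,0],"jaw": -1},{"delta_pos": [3.2,0,-1.68],"angular": [0,0,0],"jaw": -1},{"delta_pos": [3.6,0,-1.85],"angular": [0,0,0],"jaw": -1},{"delta_pos": [4,0,-2],"angular": [0,0,0],"jaw": -1}]}}

```text
time_s: 10.7
tcp_pos: [0.4563, -0.1959, 0.1278]
tcp_rot: [133.6, 89.7, 138.7]
ft_force: [1.5, 0.1, 1.0]
grip_width: 0.11
```

```bash
python3 look2.py 11
python3 - <<'E'
from h import *
print(H(18)-H(60.5)+[.5461,-.1881,.2305])
arc(18,5,10)
E
```

```text
10.7 [ 0.4563 -0.1959  0.1278] [133.6  89.7 138.7] [1.5 0.1 1. ] 0.1096045909129225
[ 0.45796841 -0.1961206   0.12963345]
[0.4, -0.0, -0.14] [-0.001, -0.004, -0.003]
[0.8, -0.0, -0.27] [-0.001, -0.004, -0.003]
[1.2, -0.0, -0.39] [-0.001, -0.004, -0.003]
[1.6, -0.01, -0.5] [-0.001, -0.004, -0.003]
[2.01, -0.01, -0.6] [-0.001, -0.004, -0.003]
[2.42, -0.01, -0.69] [-0.001, -0.004, -0.003]
[2.83, -0.01, -0.77] [-0.001, -0.004, -0.003]
[3.25, -0.01, -0.85] [-0.001, -0.004, -0.003]
[3.66, -0.01, -0.91] [-0.001, -0.004, -0.003]
[4.08, -0.02, -0.96] [-0.001, -0.004, -0.003]
```

View pics/s11.png

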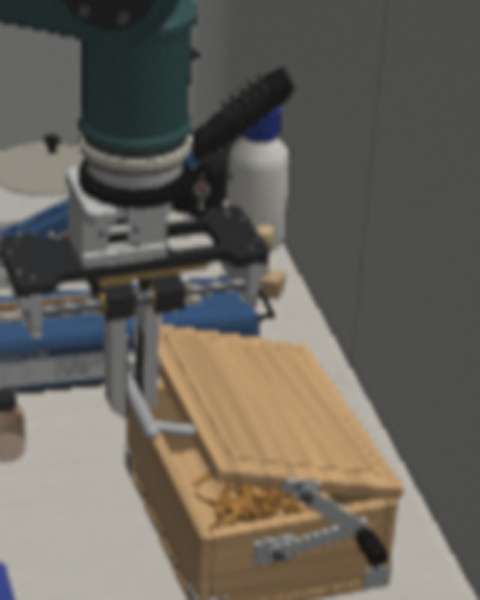

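Emit:
{"fn": "play_rows", "kwargs": {"steps": [{"delta_pos": [0.4,0,-0.13],"angular": [0,0,0],"jaw": -1},{"delta_pos": [0.8,0,-0.25],"angular": [0,0,0],"jaw": -1},{"delta_pos": [1.2,0,-0.36],"angular": [0,0,0],"jaw": -1},{"delta_pos": [1.6,0,-0.47],"angular": [0,0,0],"jaw": -1},{"delta_pos": [2,0,-0.56],"angular": [0,0,0],"jaw": -1},{"delta_pos": [2.4,0,-0.65],"angular": [0,0,0],"jaw": -1},{"delta_pos": [2.8,0,-0.72],"angular": [0,0,0],"jaw": -1},{"delta_pos": [3.2,0,-0.78],"angular": [0,0,0],"jaw": -1},{"delta_pos": [3.6,0,-0.83],"angular": [0,0,0],"jaw": -1},{"delta_pos": [4,0,-0.87],"angular": [0,0,0],"jaw": -1}]}}

```text
time_s: 11.75
tcp_pos: [0.4465, -0.1967, 0.0866]
tcp_rot: [148.3, 89.6, 153.4]
ft_force: [-2.2, -2.0, 1.3]
grip_width: 0.112
```

```bash
python3 look2.py 12
python3 - <<'E'
from h import *
print(H(0)-H(60.5)+[.5461,-.1881,.2305])
E
```

```text
11.75 [ 0.4465 -0.1967  0.0866] [148.3  89.6 153.4] [-2.2 -2.   1.3] 0.11150429925078581
[ 0.44695079 -0.19712328  0.07278344]
```

View pics/s12.png

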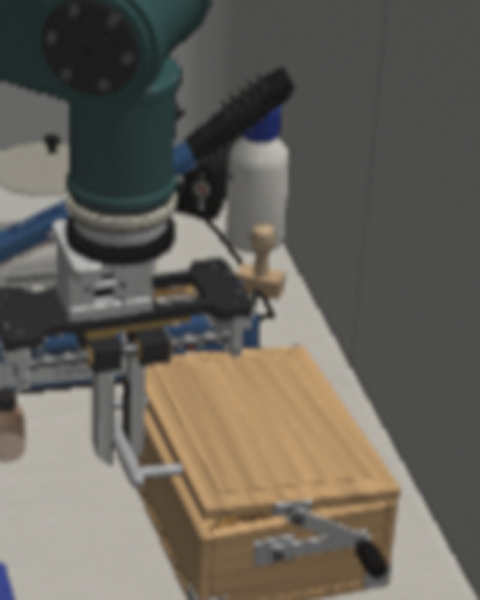

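Emit:
{"fn": "play_rows", "kwargs": {"steps": [{"delta_pos": [0.3,0,0],"angular": [0,0,0],"jaw": -1},{"delta_pos": [0.55,0,0],"angular": [0,0,0],"jaw": -1},{"delta_pos": [0.8,0,0],"angular": [0,0,0],"jaw": -1},{"delta_pos": [1,0,0],"angular": [0,0,0],"jaw": -1},{"delta_pos": [1.2,0,0],"angular": [0,0,0],"jaw": -1},{"delta_pos": [1.3,0,0],"angular": [0,0,0],"jaw": -1},{"delta_pos": [1.3,0,0],"angular": [0,0,0],"jaw": -1}]}}

```text
time_s: 12.5
tcp_pos: [0.4451, -0.1968, 0.0722]
tcp_rot: [156.2, 89.5, 161.3]
ft_force: [-3.9, -2.8, 0.2]
grip_width: 0.112
```

```bash
python3 look2.py 13
```

```text
12.5 [ 0.4451 -0.1968  0.0722] [156.2  89.5 161.3] [-3.9 -2.8  0.2] 0.11161774912724778
```

View pics/s13.png

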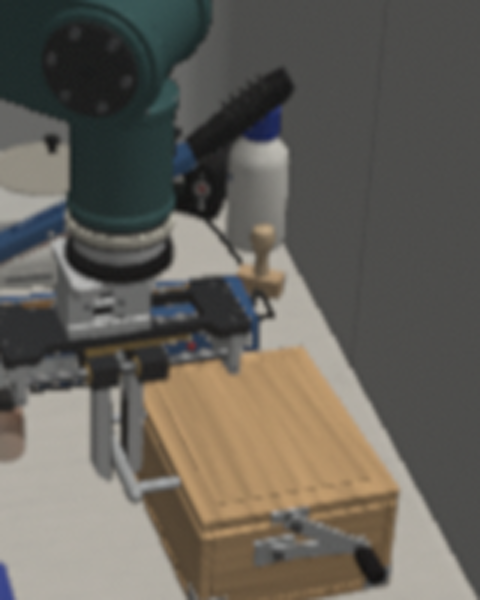

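Emit:
{"fn": "play_rows", "kwargs": {"steps": [{"delta_pos": [0.1,0,0.1],"angular": [0,0,0],"jaw": -1},{"delta_pos": [0.2,0,0.1],"angular": [0,0,0],"jaw": -1},{"delta_pos": [0.3,0,0.1],"angular": [0,0,0],"jaw": -1},{"delta_pos": [0.3,0,0.1],"angular": [0,0,0],"jaw": -1}]}}

```text
time_s: 12.95
tcp_pos: [0.445, -0.1968, 0.0686]
tcp_rot: [160.9, 89.3, 166.0]
ft_force: [-4.1, -2.5, 0.8]
grip_width: 0.113
```

```bash
python3 look2.py 14
python3 - <<'E'
import cv2
from h import *
a,_=arm.read_camera("side"); cv2.imwrite("pics/z14.png",cv2.resize(a[225:325,325:435],None,fx=6,fy=6,interpolation=cv2.INTER_CUBIC))
E
```

```text
12.95 [ 0.445  -0.1968  0.0686] [160.9  89.3 166. ] [-4.1 -2.5  0.8] 0.11255942317682974
```

View pics/z14.png

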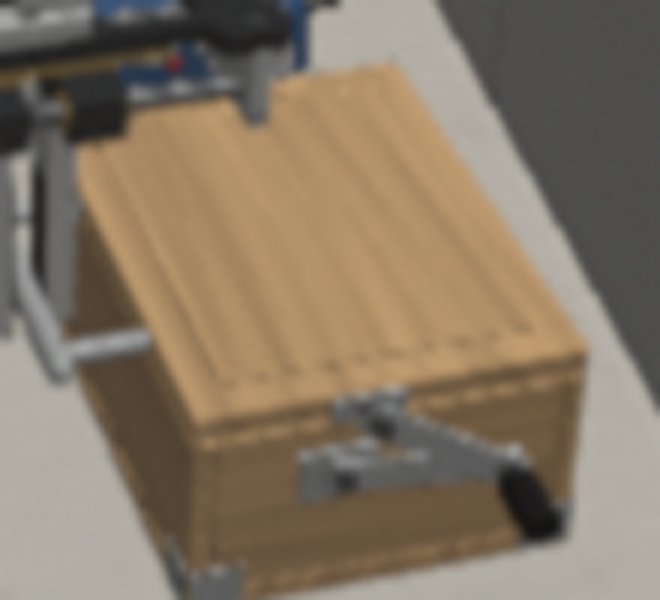

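Emit:
{"fn": "play_rows", "kwargs": {"steps": [{"delta_pos": [0.1,0,0.1],"angular": [0,0,0],"jaw": -1},{"delta_pos": [0.2,0,0.1],"angular": [0,0,0],"jaw": -1},{"delta_pos": [0.3,0,0.1],"angular": [0,0,0],"jaw": -1},{"delta_pos": [0.3,0,0.1],"angular": [0,0,0],"jaw": -1}]}}

```text
time_s: 13.45
tcp_pos: [0.445, -0.197, 0.0681]
tcp_rot: [166.0, 89.2, 171.1]
ft_force: [-8.4, 1.5, 14.4]
grip_width: 0.11
```

Run:
```python
import cv2
from h import *
s=arm.sense(); print(s["ft_force"],s["torque"],R.from_euler("xyz",s["tcp_rot"],degrees=True).as_matrix().round(3), s["qpos"])
a,_=arm.read_camera("side"); cv2.imwrite("pics/z15.png",cv2.resize(a[225:325,325:435],None,fx=6,fy=6,interpolation=cv2.INTER_CUBIC))
```

```text
[-8.40468028  1.46644339 14.42596058] [0.02899364 1.70743458 0.04443166] [[-0.013 -0.089  0.996]
 [ 0.002  0.996  0.089]
 [-1.     0.003 -0.013]] [-30.35109655   1.52851753  98.07727378  -0.28798695  81.1185829
 -35.39066525]
```

View pics/z15.png

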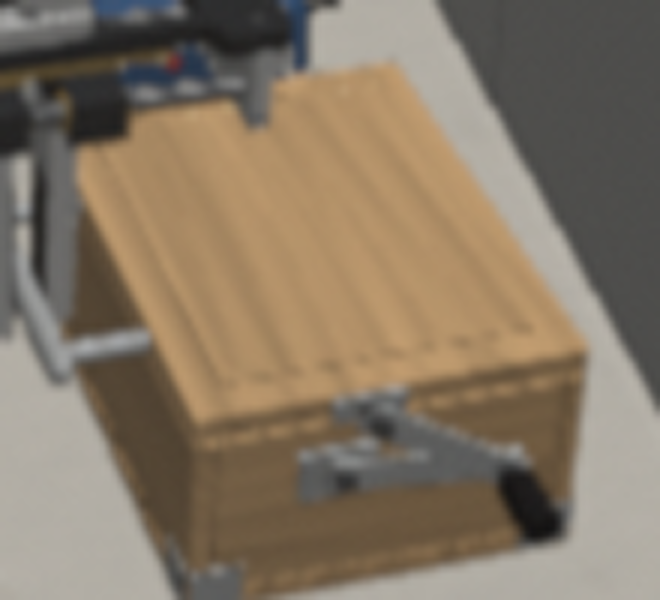

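Emit:
{"fn": "play_rows", "kwargs": {"steps": [{"delta_pos": [0,0,0],"angular": [0,0,0],"jaw": -1},{"delta_pos": [0,0,0],"angular": [0,0,0],"jaw": -0.65},{"delta_pos": [0,0,0],"angular": [0,0,0],"jaw": -0.55},{"delta_pos": [0,0,0],"angular": [0,0,0],"jaw": -0.55},{"delta_pos": [0,0,0],"angular": [0,0,0],"jaw": -0.55}]}}

```text
time_s: 14.0
tcp_pos: [0.4452, -0.1966, 0.0678]
tcp_rot: [162.9, 89.2, 168.0]
ft_force: [-0.4, 0.3, 0.0]
grip_width: 0.223
```

Run:
```python
from h import *
s=arm.sense(); print(s["ft_force"],s["tcp_pos"],s["grip_width"])
for n in("side","top"):
    a,_=arm.read_camera(n)
    a=a[225:325,325:435] if n=="side" else a[130:230,320:440]
    cv2.imwrite(f"pics/{n}16.png",cv2.resize(a,None,fx=6,fy=6,interpolation=cv2.INTER_CUBIC))
```

```text
[-0.38569531  0.25260534  0.03583302] [ 0.44517432 -0.19658104  0.06780676] 0.2227115767182767
```

View pics/side16.png

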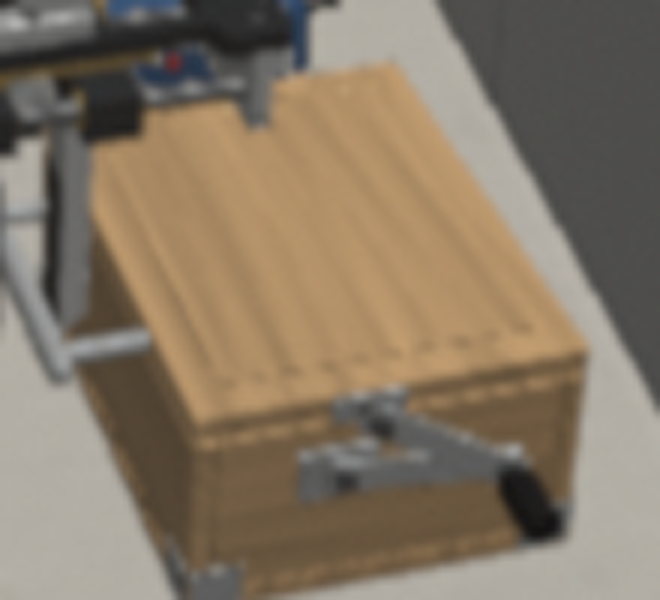

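Released with forces near zero and the lid still shut. I'll retreat straight up, slowly at first.

Emit:
{"fn": "play_rows", "kwargs": {"steps": [{"delta_pos": [-0.4,0,0],"angular": [0,0,0],"jaw": -0.55},{"delta_pos": [-1,0,0],"angular": [0,0,0],"jaw": -0.55},{"delta_pos": [-2,0,0],"angular": [0,0,0],"jaw": -0.55},{"delta_pos": [-3.5,0,0],"angular": [0,0,0],"jaw": -0.55},{"delta_pos": [-6,0,0],"angular": [0,0,0],"jaw": -0.55},{"delta_pos": [-9,0,0],"angular": [0,0,0],"jaw": -0.55},{"delta_pos": [-12,0,0],"angular": [0,0,0],"jaw": -0.55},{"delta_pos": [-14,0,0],"angular": [0,0,0],"jaw": -0.55},{"delta_pos": [-14,0,0],"angular": [0,0,0],"jaw": -0.55}]}}

```text
time_s: 15.0
tcp_pos: [0.4488, -0.1981, 0.2127]
tcp_rot: [-166.4, 89.7, -161.3]
ft_force: [1.2, -0.1, -0.7]
grip_width: 0.225
```

Run:
```python
from h import *
s=arm.sense(); print(s["ft_force"],s["tcp_pos"],s["time_s"])
for n in("side","top"):
    a,_=arm.read_camera(n); cv2.imwrite(f"pics/{n}17.png",a)
    if n=="side": cv2.imwrite("pics/z17.png",cv2.resize(a[225:325,325:435],None,fx=6,fy=6,interpolation=cv2.INTER_CUBIC))
    else: cv2.imwrite("pics/zt17.png",cv2.resize(a[120:260,310:440],None,fx=4,fy=4,interpolation=cv2.INTER_CUBIC))
```

```text
[ 1.18137192 -0.13236116 -0.74352098] [ 0.44884185 -0.19814938  0.21274071] 15.0
```

View pics/side17.png

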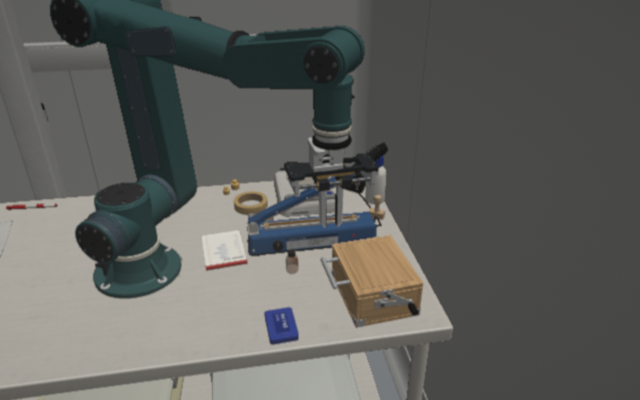

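View pics/z17.png

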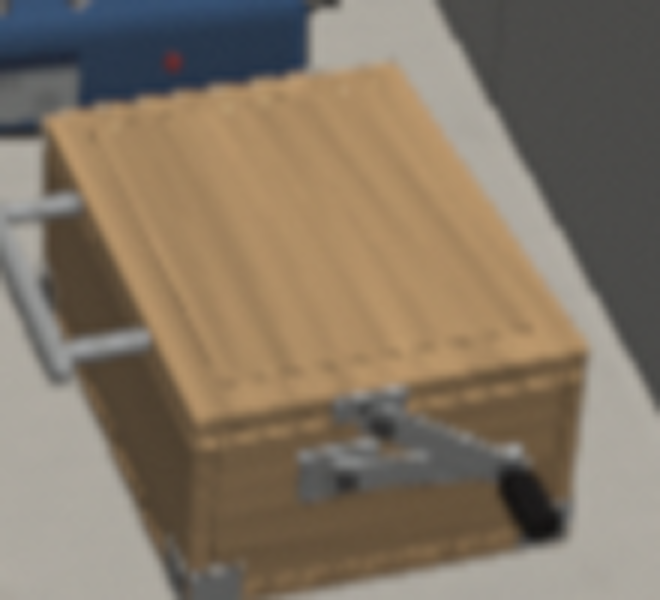

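View pics/top17.png

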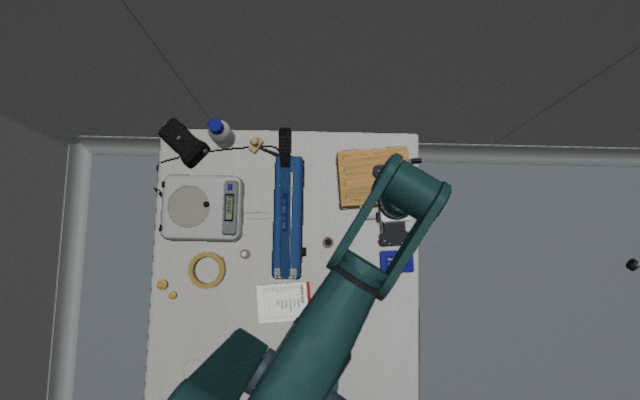

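Run:
```python
from h import *
for A in(0,2): print(A,[((proj("side",H(A)+cy*t)-[325,225]+.4)*6).round(0).tolist() for t in(-.05,0,.05)])
arm.job_done()
```

```text
0 [[62.0, 368.0], [24.0, 284.0], [-12.0, 206.0]]
2 [[63.0, 354.0], [25.0, 270.0], [-11.0, 192.0]]
the job is handed in; nothing more can be done
```

The lid is fully shut, and I let go of the chest and handed the job in after about 15 s. I don't know the verdict, as the hand-in doesn't report one.

- **Stay:** I pushed the black knob back and down with the shut fingertips, reading about 3–6 N. The stay broke at the knee while the lid was still up; the coupled stay had lowered it only about 10 degrees, to roughly 60.
- **Lid:** I gripped the bar handle and lowered the lid slowly along its arc, with readings of a few newtons. I pressed until it stopped on the rim, where the upward force reached about 14 N. I then opened the fingers a little and rose straight up, clear of the chest.
- **Shut:** In the last pictures the lid lies flush and the handle's near end is at about (60,370) in the enlarged side view. The model predicts (62,368) for fully shut.
- **Surroundings:** The vials, stamp and tape roll look unmoved in the last pictures. I checked this by eye only.
- **Disagreements:**
  - My first push angle would have brought the gripper body close to the lid edge, so I backed off and came in shallower and further out.
  - Near the end of the closing there were about 4 N sideways forces on the tool that I couldn't explain; they vanished on release.
  - One end of the handle measured about 9 mm apart between the two cameras, so I used the hinge model for the handle's position instead.

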